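# Roll the long bearing sleeve up the ramp into its seat

## Robot

A 7-joint arm with a two-finger parallel gripper is mounted at the origin on a cart in front of the work surface, level with it; the furniture and walls round the work are solid. World frame = base frame: x ahead of the robot, y to its left, z up, the work surface at z = 0. Lengths are in m, angles in rad, forces in N, time in s.
With the tool pointing down it reaches from about 0.4 to 0.875 m from the base axis. Payload 19.3 kg.
Tool frame: the origin (TCP) lies on the centre line of the jaws, within the pads' length; the fingertips stand 11 mm ahead of it and the grasp point (between the pads) lies 8 mm behind it; z points along the fingers, y is the line along which they close (so a half turn about z gives the same grasp; the last joint's range is limited). The gripper opens to 85 mm and grips with 20 to 120 N. Pads are 22 mm wide; open, the fingers measure 114 mm over their backs; the gripper's body (76 mm by 85 mm) begins 54 mm behind the grasp point. The pads swing forward as they close: fully open they stand 13 mm farther back than shut.
Start: joints at [-1.187, 0.521, -0.036, 1.599, 0.021, 1.021, -0.113], TCP at [0.274, 0.562, 0.242] pointing down, gripper open.
Joint ranges: [-2.91, 2.91], [-0.3, 2.13], [-1.5, 1.42], [0.17, 2.43], [-1.26, 4.41], [0.16, 1.93], [-2.52, 2.52]. Speed limits (rad/s): [1.89, 1.89, 2.39, 2.39, 3.01, 3.01, 3.01].

## Interface

Orientations are given as a rotation vector (axis times angle).
In Python, from bench import robot gives the robot as it stands.
- The arm moves only by the tool servo_tool, never from a script. Its argument "motion" is one flat list of numbers, 4 for each row, row after row: the shift along the tool's x, y, z in m, then the turn about the tool's z in degrees. In form: [x, y, z, yaw, x, y, z, yaw, ...]. A call has 1 to 20 rows; each row is the pose to reach, as a shift and turn from the pose commanded when the call began, along the tool's axes at that moment; what a row does not reach only later rows make up. A row lasts 1/8 s, in which the tool goes at most 62.5 mm and 10.7 degrees, less where a joint would pass 70% of its speed; a pose out of reach is approached as far as the arm can. A call with a gripper value outside its range is refused whole. "gripper" is the finger opening in m, from 0 to 0.0854, set as the call begins (left out, the last holds). The fingers move at their own pace and stop on an object; "force" is the grip in N (left out, the last holds). Time passes only in rows, so rows that repeat a pose let the fingers close. It gives the time, the measured TCP pose, the force, the opening and the grip force at its end, in the units of the state.
- robot.get_obs(): the state, without advancing time (a new reading comes with each control period).
- robot.grab_frame(name): name is "scene" or "top" or "wrist"; returns a dict with "pixels" (384x512x3 uint8, red, green, blue), "range_z" (384x512 float32, m along the optical axis (not along the pixel's ray), 0 where there is no reading), "mtx" (3x3 intrinsics, pixels), "R" (3x3) and "t" (3): a world point X has camera coordinates R X + t. Camera axes: x right, y down, z forward; pixel columns grow to the right and rows downward; lengths in m; the calibration is good to about 2 mm. A picture is of the moment at which its call begins.
- robot.sign_off(): hands the job in; it is judged then, once.
The state is a dict: "time_s": time; "joint_pos": joint angles; "qd": joint speeds; "joint_efforts": joint torques, N m; "eef_pos": TCP position; "eef_rot": TCP orientation; "ft_force": force on the tool from outside, world axes, zero at the start; "ft_torque": the same for the moment, N m; "finger_gap": opening from 0.0 (shut) to 1.0 (fully open); "finger_force": force on a finger pad.
Only numpy, scipy, OpenCV 4.12 (cv2) and the standard library are available. Lean on these libraries where they do the work, as an engineer would, in place of code of your own. Each camera call takes 0.05 s, during which the arm holds its last target. There are 200 camera calls.

## Task

Two steel bearing sleeves lie at the foot of the two-lane loading ramp. With the fingertips, push the longer sleeve slowly and steadily (a few centimetres a second) up its lane, over the small crest at the top, until it drops into its seat against the stop, and never let it run back down. Do not pick up or grip either sleeve; leave the shorter sleeve and the small parts beside the lanes where they are, and finish with the hand clear.

Things in the scene. Friction and masses are not known exactly. Their poses are not given: they have to be found in the camera images.
- long_sleeve: The longer of two steel bearing sleeves: cylinder 40 mm in diameter, 72 mm long, 0.18 to 0.35 kg, oiled (friction about 0.3), dark recessed ends (solid). Lies across one lane (which one varies) at the foot of the ramp, against the toe bar: centre at x = -0.0935, z = 0.036 in the fixture's frame. Rolls freely. Origin at its centre; its y is the cylinder's axis; x and z turn as it rolls.
- short_sleeve: The shorter sleeve, to be left alone: same diameter (40 mm) but 46 mm long, at the foot of the other lane. Origin at its centre; its y is the cylinder's axis.
- fixture: Aluminium two-lane loading ramp, fixed on the mat. Origin: centre of the underside of its base plate (250 x 280 x 10 mm); x points uphill, foot (near the robot) to stop, y across, z up. Lane centre lines at y = +-0.043; lanes 78 mm wide between rails 9 mm high, outer faces y = +-0.088. At the foot a toe bar, 8 mm wide, 6 mm above the deck. A sleeve let go on the ramp rolls back down; in a seat it stays.
- ramp: The fixture's sloping deck, both lanes. Origin on the running surface at the inner face of the toe bar, midway between the lanes (fixture x = -0.105, z = 0.014); x points up the slope (8 degrees above level), y across, z square to the surface. A sleeve lying on the deck has its centre at z = 0.020 here; the surface ends at the crest, x = 0.1515.
- crest (a point): Point on the upper edge of the running surface, midway between the lanes: x = 0.045, z = 0.035 in the fixture's frame. Beyond it the surface steps down 3 mm into a level seat, 32.5 mm long, that ends at the upright stop.
- seat_a (a point): Where the centre of a sleeve comes to rest (1 to 2 mm of play) when seated in the +y lane: x = 0.0575, y = 0.043, z = 0.052 in the fixture's frame. The stop face is 20 mm farther uphill, at x = 0.0775; the stop is 18 mm thick and its top is 10 mm above this point.
- seat_b (a point): The same for the -y lane: x = 0.0575, y = -0.043, z = 0.052 in the fixture's frame.
- coupling: Bystander: shaft coupling, 25 mm in diameter and 25 mm high, on the base plate's +y margin, outside the lanes. Origin: centre of its underside.
- bearing_block: Bystander: white linear bearing block, 30 x 34 x 29 mm, on the base plate's -y margin, outside the lanes. Origin: centre of its underside.
- lens_ring: Bystander: flat black lens ring, 31 mm in diameter and 9 mm high, on the base plate's -y margin, outside the lanes. Origin: centre of its underside.
Mind the look-alikes: they are no part of the job. What is shaped like the long_sleeve but brown or red is not meant.

How it is judged:
By the outcome, as a careful person would: the job done as asked, in the order asked, and still so for the second after the job is handed in, with the robot touching nothing.
It also fails if it takes over 38 s, if anything falls off the work surface, if the arm or the gripper's body presses on something with over 40 N, if the wrist force passes 120 N, or if a joint passes its speed limit or range.

## Working session

There is one attempt and no reset: what is moved stays moved. The work goes in short steps, Python scripts to look and compute and a tool call to move; the robot and the scene stay as the last step left them, time stands still between calls to the robot, and variables do not carry over. Pictures are saved under pics/ and viewed, at most 10 in all, crops included, and the job is handed in when it is done.

Besides the shell and the picture viewer there is one more tool, called by a JSON object that holds its "api" and its "payload". servo_tool: Moves the arm, as the interface text tells. Its arguments: {"type":"object","properties":{"motion":{"type":"array","items":{"type":"number"}},"gripper":{"type":"number"},"force":{"type":"number"}},"required":["motion"]}

```bash
mkdir -p pics; python3 - <<'E'
from bench import robot
import cv2,numpy as np
o=robot.get_obs(); print(o)
for n in ["scene","top"]:
    f=robot.grab_frame(n); np.savez(n+"0.npz",**f); cv2.imwrite(f"pics/{n}0.png",f["pixels"][:,:,::-1])
    print(n,f["mtx"].tolist(),f["R"].tolist(),f["t"].tolist())
E
```

```text
{'time_s': 0.0, 'joint_pos': array([-1.18721661,  0.5220494 , -0.03631604,  1.59998524,  0.02118227,
        1.02111285, -0.11282528]), 'qd': array([ 0.00081147, -0.00067992,  0.00080611,  0.00028508, -0.00136103,
        0.00154757,  0.00126958]), 'joint_efforts': array([-1.07701868e-03, -9.27098393e+01,  1.97959319e+00, -3.69925296e+01,
        1.77189731e-02,  8.29733850e-03, -3.53883433e-05]), 'eef_pos': array([0.27387101, 0.56144084, 0.24171196]), 'eef_rot': array([-7.06736487e-01, -3.06087051e+00,  1.81401793e-03]), 'ft_force': array([ 0.45628905,  0.58519029, -0.22134219]), 'ft_torque': array([-0.00917057,  0.02470817,  0.01965213]), 'finger_force': 0.0, 'finger_gap': 1.0014726289539704}
scene [[437.03351333771764, 0.0, 250.40735079930403], [0.0, 437.03351333771764, 193.19797819389856], [0.0, 0.0, 1.0]] [[0.600407564140109, -0.7996710342729835, 0.006082258471774372], [-0.3489869360782843, -0.26885386007331635, -0.8977336578130336], [0.7195268413131175, 0.536883449985613, -0.44049663535776673]] [-0.5034493102774869, 0.22658556880871558, 0.8236192132200375]
top [[414.33271950068445, 0.0, 253.7380554027584], [0.0, 414.33271950068445, 183.4929340754986], [0.0, 0.0, 1.0]] [[0.09586690786225535, -0.9953866758251319, 0.003860254748552457], [-0.9711420269425992, -0.09438131690969458, -0.2190327156481693], [0.2183865826527579, 0.017249133548838613, -0.9757098789645746]] [-0.2161628862072704, 0.5874895898042889, 1.152408146698776]
```

View pics/top0.png

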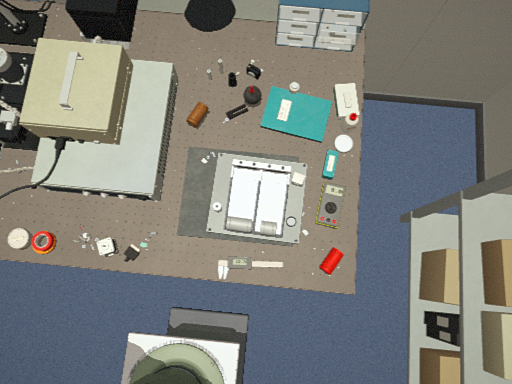

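View pics/scene0.png

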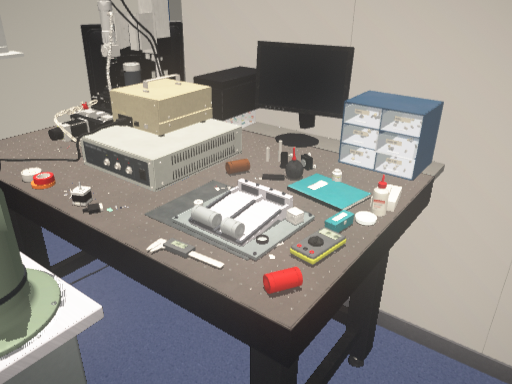

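The top view shows the fixture around (258,198), with the sleeves at its foot near (240,226) and (269,228). I need an enlargement to tell them apart.

```bash
cat > h.py <<'E'
import numpy as np,cv2
def load(n): return dict(np.load(n))
def cloud(f):
    z=f["range_z"];v,u=np.indices(z.shape);K=f["mtx"]
    c=np.stack([(u-K[0,2])/K[0,0]*z,(v-K[1,2])/K[1,1]*z,z],-1)
    return (c-f["t"])@f["R"]
def proj(f,X):
    c=np.atleast_2d(X)@f["R"].T+f["t"];p=c@f["mtx"].T;return p[:,:2]/p[:,2:]
E
python3 - <<'E'
from h import *
t=load("top0.npz");s=load("scene0.npz")
a=cv2.resize(t["pixels"][140:250,195:315],None,fx=5,fy=5,interpolation=cv2.INTER_CUBIC)
b=cv2.resize(s["pixels"][170:260,165:325],None,fx=5,fy=5,interpolation=cv2.INTER_CUBIC)
cv2.imwrite("pics/t1.png",a[:,:,::-1]);cv2.imwrite("pics/s1.png",b[:,:,::-1])
P=cloud(t)
for r in range(144,246,6): print(r,[f"{int(P[r,c,0]*1000)},{int(P[r,c,1]*1000)},{int(P[r,c,2]*1000)}" for c in range(205,311,8)])
E
```

```text
144 ['732,8,1', '735,-16,0', '738,-41,-2', '739,-67,3', '742,-92,0', '745,-117,0', '746,-142,3', '750,-168,-1', '752,-193,0', '754,-218,0', '756,-243,1', '759,-268,2', '761,-294,2', '765,-319,-2']
150 ['711,5,6', '714,-19,4', '717,-44,3', '719,-69,4', '722,-94,2', '726,-119,-3', '727,-144,1', '728,-169,4', '731,-194,3', '735,-220,0', '737,-245,1', '739,-270,2', '741,-295,2', '744,-320,2']
156 ['693,3,1', '694,-22,7', '694,-47,13', '698,-72,8', '698,-97,16', '701,-122,14', '707,-146,2', '710,-171,0', '713,-196,0', '715,-221,0', '716,-246,4', '720,-272,0', '722,-297,0', '724,-321,4']
162 ['672,0,4', '676,-23,0', '675,-49,12', '677,-74,14', '666,-102,64', '668,-126,65', '669,-150,71', '673,-173,62', '689,-198,13', '693,-223,8', '694,-247,14', '696,-272,14', '703,-298,1', '706,-323,-2']
168 ['653,-1,5', '656,-26,5', '656,-52,13', '658,-76,12', '656,-102,32', '656,-127,38', '655,-151,53', '655,-175,63', '656,-199,65', '658,-222,67', '660,-246,67', '677,-273,14', '680,-298,13', '686,-324,0']
174 ['635,-3,0', '636,-28,5', '637,-54,12', '639,-78,13', '637,-104,34', '639,-128,32', '642,-152,3
[... 1697 characters left out ...]
213,49', '504,-238,20', '508,-262,11', '510,-286,12', '514,-311,2', '516,-335,2']
228 ['468,-23,1', '469,-49,13', '471,-73,14', '470,-99,46', '472,-122,52', '474,-145,52', '479,-168,28', '478,-191,58', '480,-215,55', '486,-239,21', '489,-263,15', '492,-287,15', '497,-313,-4', '498,-337,0']
234 ['450,-26,1', '452,-50,1', '454,-74,3', '456,-98,13', '458,-122,11', '460,-146,15', '463,-170,10', '464,-193,22', '464,-216,43', '468,-241,24', '472,-265,14', '474,-289,11', '478,-314,1', '480,-337,6']
240 ['432,-28,1', '435,-51,-4', '437,-76,0', '439,-100,1', '441,-124,3', '444,-147,0', '446,-171,0', '449,-195,-2', '450,-219,3', '452,-243,10', '454,-266,12', '456,-290,12', '461,-316,-7', '462,-339,0']
```

View pics/t1.png

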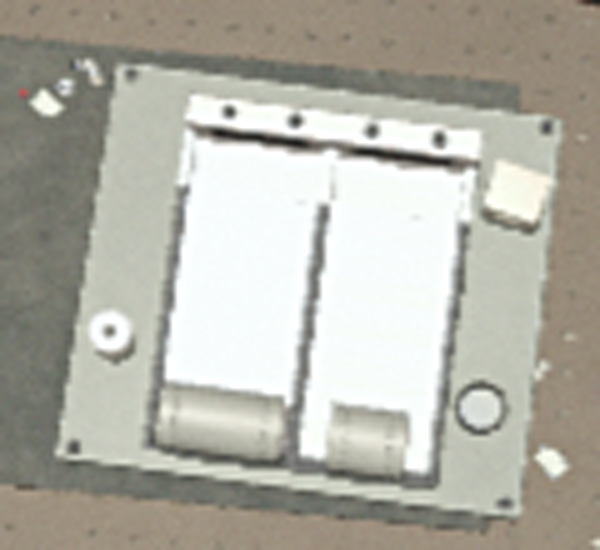

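View pics/s1.png

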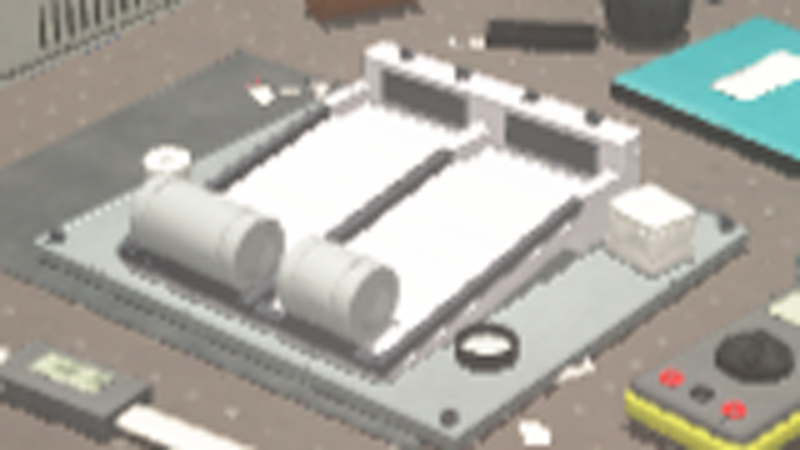

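Crop t1 shows the longer sleeve on the left, in the +y lane at about (220,420), and the short one in the -y lane at about (368,438). The plate corners are at (118,63), (560,118), (520,515) and (58,458). Next I fit the fixture pose from both views.

```bash
python3 - <<'E'
from h import *
from scipy.optimize import least_squares
t=load("top0.npz");s=load("scene0.npz")
o=np.array
# fixture corners top surface z=.01: (+x,+y),(+x,-y),(-x,-y),(-x,+y)
C=o([[.125,.14,.01],[.125,-.14,.01],[-.125,-.14,.01],[-.125,.14,.01]])
pt=o([[118,63],[560,118],[520,512],[60,455]])/5+[195,140]-.4
ps=o([[748,232],[456,435],[36,240]])/5+[165,170]-.4
def T(q,X):
    c,n=np.cos(q[2]),np.sin(q[2]);return X@o([[c,-n,0],[n,c,0],[0,0,1]]).T+[q[0],q[1],q[3]]
r=lambda q:np.r_[(proj(t,T(q,C))-pt).ravel(),(proj(s,T(q,C[1:]))-ps).ravel()]
q=least_squares(r,[.57,-.18,-.1,0]).x;print("fixture",q,np.round(r(q),1))
S=o([-.0935,.043,.036]);
for n,X in [("sleeve",S),("seat",[.0575,.043,.052])]: print(n,T(q,o(X)))
# sleeve ends check by cloud: points >45mm
for f in(t,s):
    P=cloud(f).reshape(-1,3);c,n=np.cos(q[2]),np.sin(q[2])
    L=(P-[q[0],q[1],q[3]])@o([[c,-n,0],[n,c,0],[0,0,1]])
    for lo,hi in((.003,.09),(-.09,-.003)):
        m=(abs(L[:,0]+.0935)<.03)&(L[:,1]>lo)&(L[:,1]<hi)&(L[:,2]>.042);k=L[m];print(m.sum(),k.min(0),k.max(0),k.mean(0))
from scipy.spatial.transform import Rotation as R
print(R.from_rotvec([-7.06736487e-01,-3.06087051e+00,0.0018]).as_matrix().round(3))
E
```

```text
fixture [ 5.79780880e-01 -1.72082565e-01 -3.33146177e-02  5.76860052e-05] [-0.2 -0.7  0.4 -0.5 -0.1  0.9 -1.   0.1  0.5 -0.7  0.5  0.6 -0.4  0.5]
sleeve [ 0.48776503 -0.12599208  0.03605769]
seat [ 0.63868124 -0.13102166  0.05205769]
321 [-0.11523915  0.00774723  0.0420563 ] [-0.07628891  0.07953702  0.06419156] [-0.09682241  0.0436759   0.05424026]
207 [-0.11524371 -0.0657126   0.04222594] [-0.0760474  -0.02002462  0.06667   ] [-0.09673778 -0.04296701  0.05415218]
288 [-0.11880153  0.00356359  0.04202165] [-0.07926279  0.07900129  0.05943875] [-0.10437102  0.03731896  0.05199518]
218 [-0.1177819  -0.06906891  0.04219361] [-0.07969566 -0.0204317   0.05889773] [-0.10455655 -0.04759417  0.05197312]
[[-0.899  0.438 -0.   ]
 [ 0.438  0.899 -0.001]
 [-0.    -0.001 -1.   ]]
```

The fit is good to about 1 px and gives a fixture yaw of -1.9°. The sleeve is near (0.488,-0.126,0.036) and the seat near (0.639,-0.131,0.052). I'll set the gripper partly open to get two contact points and move above the foot of the lane.

{"api": "servo_tool", "payload": {"motion": [-0.038,-0.031,0,-2,-0.076,-0.062,0,-4,-0.115,-0.092,0,-6,-0.153,-0.123,0,-8,-0.191,-0.154,0,-10,-0.229,-0.185,0,-12,-0.2675,-0.216,0,-14,-0.297,-0.257,0.005,-16,-0.326,-0.299,0.01,-18,-0.355,-0.34,0.015,-20,-0.384,-0.381,0.02,-22,-0.413,-0.423,0.03,-24,-0.422,-0.464,0.05,-24.1,-0.432,-0.506,0.07,-24.1,-0.441,-0.547,0.09,-24.1,-0.441,-0.547,0.09,-24.1,-0.441,-0.547,0.09,-24.1], "gripper": 0.035}}

```text
time_s: 2.22
eef_pos: [0.4307, -0.123, 0.1523]
eef_rot: [-0.052, -3.141, -0.0]
ft_force: [0.9, 0.7, 0.7]
finger_gap: 0.409
finger_force: 0.0
```

```bash
python3 - <<'E'
from bench import robot
from h import *
from scipy.spatial.transform import Rotation as R
o=robot.get_obs();M=R.from_rotvec(o["eef_rot"]).as_matrix();print(o["time_s"],o["eef_pos"],M.round(4).tolist(),o["finger_gap"],o["ft_force"])
f=robot.grab_frame("wrist");np.savez("w1.npz",**f);cv2.imwrite("pics/w1.png",f["pixels"][:,:,::-1])
q=[.5798,-.1721,-.0333];c,n=np.cos(q[2]),np.sin(q[2]);F=np.array([[c,-n,0],[n,c,0],[0,0,1]])
for X in [[-.0935,.079,.036],[-.0935,.007,.036],[-.125,-.14,.01],[-.125,.14,.01],[.0775,.088,.062],[.0775,-.088,.062]]: print(X,proj(f,F@X+[q[0],q[1],0]).round(1))
print("TCP in fixture",F.T@(o["eef_pos"]-[q[0],q[1],0]),"tip",proj(f,o["eef_pos"]+M@[0.011,.0175,.011]))
P=cloud(f).reshape(-1,3);L=(P-[q[0],q[1],0])@F
for lo,hi in((.003,.09),(-.09,-.003)):
    k=L[(abs(L[:,0]+.0935)<.03)&(L[:,1]>lo)&(L[:,1]<hi)&(L[:,2]>.042)&(L[:,2]<.07)]
    if len(k):print(len(k),k.min(0),k.max(0),k.mean(0))
E
```

```text
2.225 [ 0.43066079 -0.12295134  0.1523222 ] [[-0.9994, 0.0333, -0.0001], [0.0333, 0.9994, 0.0002], [0.0001, 0.0002, -1.0]] 0.4085965764457155 [0.8707966  0.70360844 0.67914528]
[-0.0935, 0.079, 0.036] [[295.2 258.6]]
[-0.0935, 0.007, 0.036] [[209.6 258.6]]
[-0.125, -0.14, 0.01] [[ 46.7 212.9]]
[-0.125, 0.14, 0.01] [[361.6 212.8]]
[0.0775, 0.088, 0.062] [[301.7 440.3]]
[0.0775, -0.088, 0.062] [[109.6 440.3]]
TCP in fixture [-0.15069287  0.044156    0.1523222 ] tip [[291.0571259  233.71134993]]
3254 [-0.11480285  0.00749005  0.0420077 ] [-0.07527984  0.07813371  0.06083491] [-0.10111249  0.04390025  0.05459878]
2679 [-0.11525229 -0.06672483  0.04206169] [-0.07723123 -0.02007569  0.06074878] [-0.10113335 -0.0425474   0.05466807]
```

View pics/w1.png

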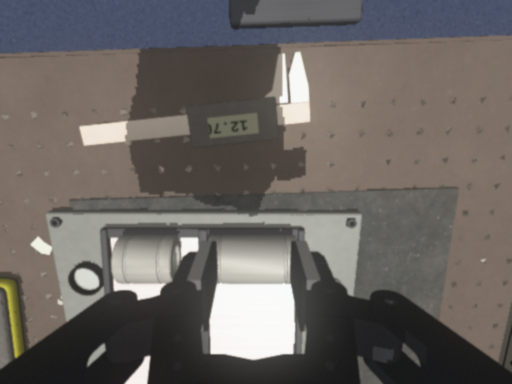

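The wrist view confirms the fit. The long sleeve is at about (217–293, 235–283), the plate corners are where predicted, and the fingers straddle the lane symmetrically. Now I descend behind the sleeve.

{"api": "servo_tool", "payload": {"motion": [0,-0.0005,0.025,0,0,-0.0005,0.055,0,0,-0.0005,0.085,0,0,-0.0005,0.105,0,0,-0.0005,0.114,0,0,-0.0005,0.114,0]}}

```text
time_s: 3.02
eef_pos: [0.4307, -0.1233, 0.0384]
eef_rot: [-0.051, -3.141, -0.0]
ft_force: [-0.3, -0.5, -0.1]
finger_gap: 0.41
finger_force: 0.0
```

```bash
python3 - <<'E'
from bench import robot
from h import *
f=robot.grab_frame("scene");np.savez("s2.npz",**f)
b=cv2.resize(f["pixels"][160:265,145:305],None,fx=5,fy=5,interpolation=cv2.INTER_CUBIC)
cv2.imwrite("pics/s2.png",b[:,:,::-1]);print(robot.get_obs()["eef_pos"])
E
```

```text
[ 0.43089452 -0.1234267   0.03878728]
```

View pics/s2.png

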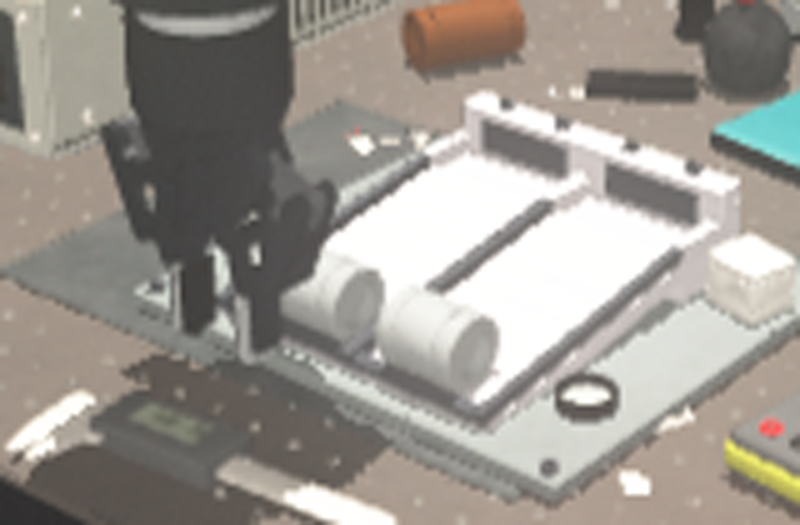

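```bash
python3 - <<'E'
from h import *
f=load("s2.npz");q=[.5798,-.1721,-.0333];c,n=np.cos(q[2]),np.sin(q[2]);F=np.array([[c,-n,0],[n,c,0],[0,0,1]])
t=np.array([.43089,-.12343,0])
for z in(.022,.027,.032,.037):
  for dx in(-.011,.011):
    for y in(-.0175,-.031): print(z,dx,y,((proj(f,t+F@[dx,y,z])-[145,160])*5+2).round(0)[0])
P=cloud(f)
L=(P-[q[0],q[1],0])@F
m=(L[...,0]>-.2)&(L[...,0]<-.12)&(L[...,1]>-.02)&(L[...,1]<.1)&(L[...,2]>.018)&(L[...,2]<.06)
k=L[m];print(len(k),np.percentile(k,[0,2,98,100],axis=0).round(4))
E
```

```text
0.022 -0.011 -0.0175 [237. 374.]
0.022 -0.011 -0.031 [257. 384.]
0.022 0.011 -0.0175 [270. 356.]
0.022 0.011 -0.031 [290. 365.]
0.027 -0.011 -0.0175 [236. 365.]
0.027 -0.011 -0.031 [256. 375.]
0.027 0.011 -0.0175 [269. 347.]
0.027 0.011 -0.031 [289. 356.]
0.032 -0.011 -0.0175 [236. 356.]
0.032 -0.011 -0.031 [256. 366.]
0.032 0.011 -0.0175 [269. 338.]
0.032 0.011 -0.031 [289. 347.]
0.037 -0.011 -0.0175 [235. 347.]
0.037 -0.011 -0.031 [255. 357.]
0.037 0.011 -0.0175 [268. 329.]
0.037 0.011 -0.031 [288. 338.]
194 [[-0.1638  0.0092  0.0283]
 [-0.1634  0.0112  0.029 ]
 [-0.1402  0.0707  0.0593]
 [-0.1389  0.0751  0.0597]]
```

The tips are at z≈0.03 and their front face is where expected. I'll lower 4 mm more for margin, approach gently, and start pushing along the 8° slope.

{"api": "servo_tool", "payload": {"motion": [-0.005,0,0.002,0,-0.011,0,0.004,0,-0.016,0,0.004,0,-0.0195,0,0.004,0,-0.0225,0,0.004,0,-0.025,0,0.004,0,-0.0275,0,0.0038,0,-0.03,0,0.0034,0,-0.033,0,0.003,0,-0.036,0,0.0026,0,-0.04,0,0.002,0,-0.044,0,0.0015,0,-0.048,0,0.0009,0,-0.052,0,0.0003,0,-0.056,0,-0.0002,0,-0.06,0,-0.0008,0,-0.064,0,-0.0013,0,-0.068,0,-0.0019,0,-0.072,0,-0.0025,0,-0.0755,0,-0.003,0]}}

```text
time_s: 5.58
eef_pos: [0.5062, -0.1263, 0.0413]
eef_rot: [-0.052, -3.141, 0.0]
ft_force: [-1.8, 0.2, 0.8]
finger_gap: 0.411
finger_force: 0.5
```

```bash
python3 - <<'E'
from bench import robot
from h import *
f=robot.grab_frame("scene");np.savez("s3.npz",**f)
b=cv2.resize(f["pixels"][160:265,145:305],None,fx=5,fy=5,interpolation=cv2.INTER_CUBIC)
cv2.imwrite("pics/s3.png",b[:,:,::-1]);o=robot.get_obs();print(o["eef_pos"],o["ft_force"])
q=[.5798,-.1721,-.0333];c,n=np.cos(q[2]),np.sin(q[2]);F=np.array([[c,-n,0],[n,c,0],[0,0,1]]);print(F.T@(o["eef_pos"]-[q[0],q[1],0]))
E
```

```text
[ 0.5067455  -0.12626272  0.04142329] [ 0.42517062  0.35351393 -0.07815001]
[-0.0745401   0.0433796   0.04142329]
```

View pics/s3.png

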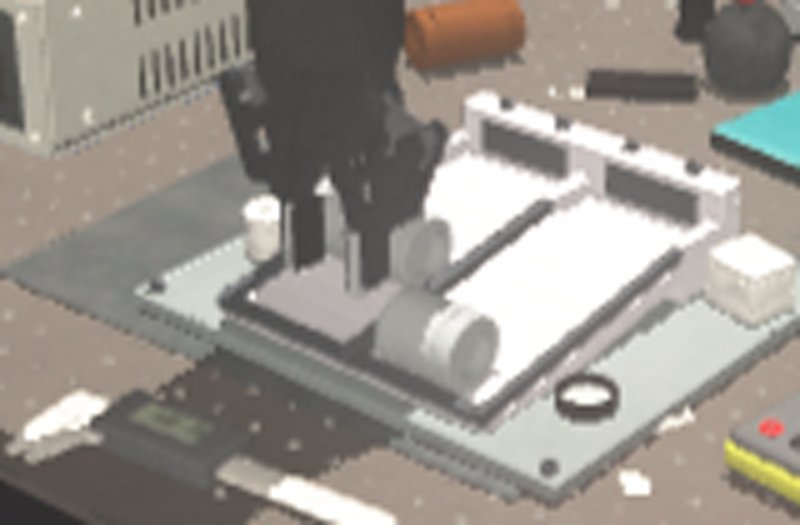

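The long sleeve is at about (420,250), moving square up its lane ahead of the fingers, and the short sleeve is undisturbed. I continue the push.

{"api": "servo_tool", "payload": {"motion": [-0.003,0,-0.0004,0,-0.007,0,-0.001,0,-0.011,0,-0.0015,0,-0.015,0,-0.0021,0,-0.019,0,-0.0027,0,-0.023,0,-0.0032,0,-0.027,0,-0.0038,0,-0.031,0,-0.0043,0,-0.035,0,-0.0049,0,-0.039,0,-0.0055,0,-0.043,0,-0.006,0,-0.047,0,-0.0066,0,-0.051,0,-0.0071,0,-0.055,0,-0.0077,0,-0.059,0,-0.0083,0,-0.063,0,-0.0088,0,-0.067,0,-0.0094,0,-0.071,0,-0.01,0,-0.0745,0,-0.0105,0,-0.0775,0,-0.011,0]}}

```text
time_s: 8.12
eef_pos: [0.5837, -0.1288, 0.0523]
eef_rot: [-0.052, -3.141, 0.0]
ft_force: [-1.5, -0.1, 0.6]
finger_gap: 0.408
finger_force: 0.5
```

{"api": "servo_tool", "payload": {"motion": [-0.0025,0,-0.0004,0,-0.005,0,-0.0007,0,-0.0075,0,-0.001,0,-0.01,0,-0.001,0,-0.0125,0,-0.001,0,-0.015,0,-0.001,0,-0.0175,0,-0.001,0,-0.0195,0,-0.001,0,-0.021,0,-0.001,0,-0.0215,0,-0.001,0,-0.0215,0,-0.001,0]}}

```text
time_s: 9.5
eef_pos: [0.6049, -0.1295, 0.0533]
eef_rot: [-0.052, -3.141, 0.0]
ft_force: [0.0, 0.5, -0.4]
finger_gap: 0.41
finger_force: 0.0
```

```bash
python3 - <<'E'
from bench import robot
from h import *
q=[.5798,-.1721,-.0333];c,n=np.cos(q[2]),np.sin(q[2]);F=np.array([[c,-n,0],[n,c,0],[0,0,1]])
o=robot.get_obs();print(o["time_s"],F.T@(o["eef_pos"]-[q[0],q[1],0]),o["ft_force"])
f=robot.grab_frame("scene")
b=cv2.resize(f["pixels"][160:265,145:305],None,fx=5,fy=5,interpolation=cv2.INTER_CUBIC)
cv2.imwrite("pics/s4.png",b[:,:,::-1])
for nme in("scene","wrist","top"):
    L=(cloud(robot.grab_frame(nme))-[q[0],q[1],0])@F
    k=L[(L[...,0]>.034)&(L[...,0]<.074)&(L[...,1]>.005)&(L[...,1]<.081)&(L[...,2]>.055)&(L[...,2]<.078)]
    if len(k):print(nme,len(k),np.percentile(k,[2,50,98],axis=0).round(4).tolist(), k[k[:,2]>np.percentile(k[:,2],80)].mean(0))
E
```

```text
9.5 [0.02366567 0.04337518 0.05329232] [ 0.02753148  0.45550819 -0.35779881]
scene 124 [[0.0346, 0.0055, 0.0553], [0.0441, 0.0172, 0.0669], [0.0682, 0.074, 0.0744]] [0.05109979 0.04239847 0.07329372]
wrist 5727 [[0.0364, 0.0238, 0.0559], [0.0431, 0.0433, 0.07], [0.0529, 0.0623, 0.0753]] [0.05033898 0.04306457 0.07447748]
```

View pics/s4.png

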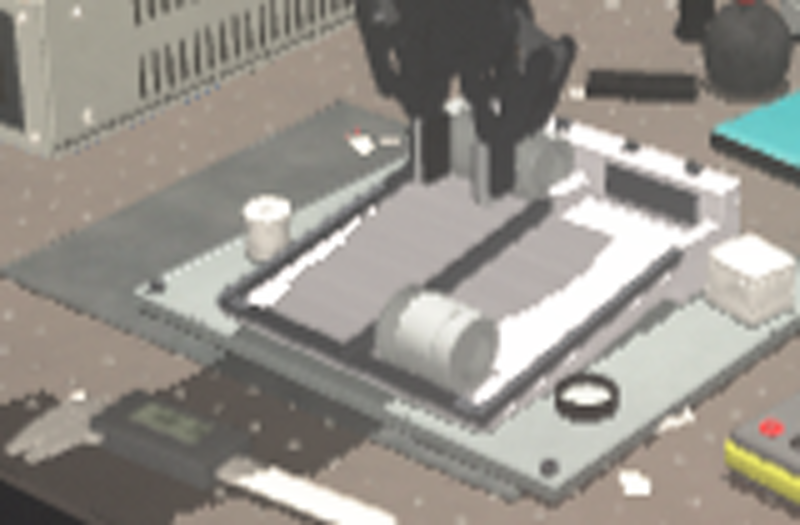

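The push force fell to zero past the crest, so the sleeve has dropped, and it sits against the stop near (545,165). I'll nudge 1.5 mm to confirm, then back off slowly and check.

{"api": "servo_tool", "payload": {"motion": [-0.001,0,0,0,-0.0015,0,0,0,-0.0015,0,0,0,0.001,0,0,0,0.0035,0,0,0,0.006,0,0,0,0.009,0,0,0,0.012,0,0,0,0.015,0,0,0,0.018,0,0,0,0.02,0,0,0,0.02,0,0,0]}}

```text
time_s: 11.2
eef_pos: [0.5848, -0.1289, 0.0533]
eef_rot: [-0.052, -3.141, 0.0]
ft_force: [-0.5, -0.3, 0.4]
finger_gap: 0.41
finger_force: 0.0
```

{"api": "servo_tool", "payload": {"motion": [0,0,-0.01,0,0.005,0,-0.03,0,0.01,0,-0.06,0,0.02,0,-0.1,0,0.03,0,-0.13,0,0.05,0,-0.15,0,0.05,0,-0.15,0]}}

```text
time_s: 12.08
eef_pos: [0.5347, -0.1275, 0.2061]
eef_rot: [0.053, 3.138, -0.0]
ft_force: [0.2, 0.2, -0.5]
finger_gap: 0.41
finger_force: 0.0
```

```bash
python3 - <<'E'
from bench import robot
from h import *
q=[.5798,-.1721,-.0333];c,n=np.cos(q[2]),np.sin(q[2]);F=np.array([[c,-n,0],[n,c,0],[0,0,1]])
for nme in("wrist","scene"):
    f=robot.grab_frame(nme);L=(cloud(f)-[q[0],q[1],0])@F
    k=L[(L[...,0]>.025)&(L[...,0]<.075)&(L[...,1]>.005)&(L[...,1]<.081)&(L[...,2]>.045)&(L[...,2]<.078)]
    if len(k):
        print(nme,len(k),np.percentile(k,[2,50,98],axis=0).round(4).tolist())
        g=lambda p:p[:,0]*0
        r=np.linalg.lstsq(np.c_[2*k[:,0],2*k[:,2],np.ones(len(k))],k[:,0]**2+k[:,2]**2,rcond=None)[0];print("circle",r[:2],np.sqrt(r[2]+r[0]**2+r[1]**2))
    cv2.imwrite(f"pics/{nme}5.png",f["pixels"][:,:,::-1])
print(robot.get_obs()["time_s"],robot.get_obs()["eef_pos"])
E
```

```text
wrist 3122 [[0.0368, 0.0094, 0.0509], [0.0469, 0.0422, 0.0719], [0.0719, 0.0762, 0.076]]
circle [0.05645986 0.05592284] 0.019409699397058167
scene 349 [[0.0337, 0.0055, 0.0457], [0.0414, 0.0337, 0.0638], [0.0695, 0.0757, 0.0743]]
circle [0.05218362 0.05678984] 0.016191773392185287
12.175 [ 0.53520125 -0.12716846  0.20407944]
```

View pics/wrist5.png

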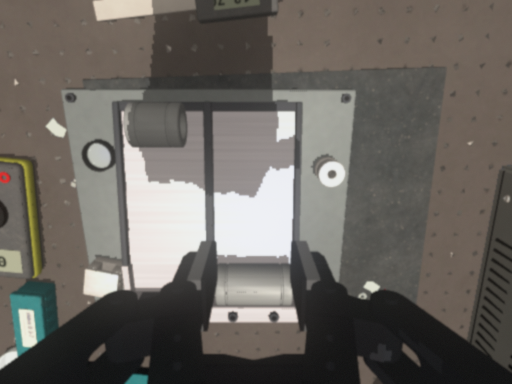

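The wrist view shows the long sleeve square in its seat at (252,284) against the stop. The circle fit puts its centre at x≈0.0565. The short sleeve and the small parts have not moved, and the hand is clear.

```bash
python3 -c "
from bench import robot
print(robot.sign_off())"
```

```text
the job is handed in; nothing more can be done
None
```

The long sleeve was pushed up the +y lane at about 3 cm/s and over the crest. It now rests in its seat against the stop, the short sleeve and small parts look undisturbed, the hand is clear, and the job was handed in at about 12 s.

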